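Shut the label printer and feed a label

TASK

A new roll is in the label printer: gently push its cover shut with your fingertips until it latches and stays down by itself, then press the green feed key on its front ledge lightly and let it come up again. Leave the red and white keys and all the loose things on the bench alone, and pick nothing up.

Things in the scene. Friction and masses are not known exactly. Their poses are not given: they have to be found in the camera images.
- label_printer: the desktop label printer, fixed to the top: dark grey casing with a light grey key ledge in front and a light grey hinged cover behind it; 235 mm front to back (x), 170 mm wide (y), 120 mm tall with the cover shut. Origin: centre of its underside; its x axis points to its rear, away from the keys, y to its left, z up. The top of the key ledge is 84 mm above the origin
- cover (a joint): angle of the cover, rad: 0 latched shut, more is further open (starts at 0.4 to 0.72, stays where left). Hinged at the printer's rear along its y; the front end rises. Over the last 0.05 a sprung roller lifts it back to about 0.05 unless it is pushed on until its latch snaps in; stops at -0.015. At cover_press swinging takes 1 to 3 N, snapping the latch about 6 N
- cover_hinge (a point): a point on the hinge axis of the cover, half-way along it: 105 mm behind the printer's origin and 85 mm above it
- cover_press (a point): a good spot to push the cover shut: on the outside of its flat top panel, 40 mm left (printer's +y) of its middle line; moves with the cover. With the cover shut it is 108 mm in front of the hinge axis and 35 mm above it. The panel is 166 mm wide and flat from the hinge to 122 mm in front of it; then it slopes down to a lip 160 mm in front. The point's z axis is the panel's outward normal
- feed_key_top (a point): centre of the top face of the green feed key, round, 19 mm across, the left one (printer's +y) of three keys in a row on the front ledge, 40 mm apart. The top stands 6 mm above the ledge; it is pressed straight down
- feed_key (a joint): travel of the green key in m: 0 up, 0.004 fully down; springs back; takes 1 N to start and under 4 N to press fully
- cancel_key_top (a point): centre of the top face of the red cancel key, 19 mm across, the middle one; must be left alone
- cancel_key (a joint): travel of the red key in m: 0 up, 0.004 fully down
- pause_key_top (a point): centre of the top face of the white pause key, 19 mm across, the right one; must be left alone
- pause_key (a joint): travel of the white key in m: 0 up, 0.004 fully down
- specimen_pot_1: specimen pot with white lid and green stripe, 49 mm across, 65 mm tall; origin at the centre of its underside; loose on the top to the right of the printer; to be left alone
- specimen_pot_2: specimen pot with red lid, 49 mm across, 65 mm tall; origin at the centre of its underside; loose on the top to the right of the printer; to be left alone
- specimen_pot_4: specimen pot with yellow lid, 49 mm across, 65 mm tall; origin at the centre of its underside; loose on the top to the right of the printer; to be left alone
- cassette_4: blue embedding cassette, 29 x 41 x 6 mm; origin at the centre of its underside; loose on the top to the right of the printer; to be left alone
- cassette_9: green embedding cassette, 29 x 41 x 6 mm; origin at the centre of its underside; loose on the top to the right of the printer; to be left alone

How it is judged:
By the outcome, as a careful person would: the job done as asked, in the order asked, and still so for the second after the job is handed in, with the robot touching nothing.
It also fails if it takes over 35 s, if anything falls off the work surface, if the arm or the gripper's body presses on something with over 40 N, if the wrist force passes 120 N, or if a joint passes its speed limit or range.

ROBOT

A 7-joint arm with a two-finger parallel gripper is mounted at the origin on a cart in front of the work surface, level with it; the furniture and walls round the work are solid. World frame = base frame: x ahead of the robot, y to its left, z up, the work surface at z = 0. Lengths are in mm, angles in rad, forces in N, time in s.
With the tool pointing down it reaches from about 400 to 875 mm from the base axis. Payload 6.5 kg.
Tool frame: the origin (TCP) lies on the mounting face of the last link; the fingertips stand 166 mm ahead of it and the grasp point (between the pads) lies 147 mm ahead of it; z points along the fingers, y is the line along which they close (so a half turn about z gives the same grasp; the last joint's range is limited). The gripper opens to 88 mm and grips with 3 to 60 N. Pads are 18 mm wide; open, the fingers measure 123 mm over their backs; the gripper's body (75 mm by 187 mm) begins 45 mm behind the grasp point.
Start: joints at [1.15, 0.536, -0.004, 1.538, 0.003, 1.067, -0.071], TCP at [225.812, -609.507, 404.716] pointing down, gripper open.
Joint ranges: [-2.7, 2.7], [-0.37, 2.16], [-1.27, 1.26], [0.24, 2.4], [-1.31, 4.45], [0.19, 1.91], [-2.76, 2.76]. Speed limits (rad/s): [2.39, 2.39, 3.14, 3.14, 3.14, 3.14, 3.14].

INTERFACE

Orientations are given as a 3x3 rotation matrix whose columns are the frame's x, y, z axes.
In Python, from station import status, cams, finish_job gives the robot as it stands.
- The arm moves only by the tool drive_tool, never from a script. Its argument "series" is one flat list of numbers, 7 for each row, row after row: the shift along the tool's x, y, z in m, then the turn, a rotation vector about the tool's x, y, z in degrees, then the gripper command: -1 is shut, 1 is fully open, values between are in proportion. In form: [tx, ty, tz, wx, wy, wz, gripper, tx, ty, tz, wx, wy, wz, gripper, ...]. A call has exactly 8 rows; each row shifts and turns the commanded pose from where the row before left it, along the tool's axes as they then stand; what a row does not reach is not made up. A row lasts 1/8 s, in which the tool goes at most 62.5 mm and 10.7 degrees, less where a joint would pass 70% of its speed; a pose out of reach is approached as far as the arm can. A call is refused whole if a number of a shift passes 0.0625 or a number of a turn 10.7, either way. A call with a gripper value outside its range is refused whole. The fingers move at their own pace and stop on an object; the grip force is fixed at half the most. Time passes only in rows, so rows that do not move let the fingers close, or fill a call up. It gives the time, the measured TCP pose, the force, the opening and the grip force at its end, in the units of the state.
- status.sense(): the state, without advancing time (a new reading comes with each control period).
- cams.get_image(name): name is "scene" or "top"; returns (picture, depth): 480x640x3 uint8, red, green, blue; 480x640 float32, mm along the optical axis (not along the pixel's ray), 0 where there is no reading.
- cams.camera_params(name): a dict with "fx", "fy", "cx", "cy" (pixels), "k1" (the pictures are not rectified: a ray, as slopes to the right and down, at radius r is drawn at 1 + k1 r^2 times it, then the intrinsics apply), "eye" and "rotation" of the camera in the world. Camera axes: x right, y down, z forward; pixel columns grow to the right and rows downward; lengths in mm; the calibration is good to about 2 mm. A picture is of the moment at which its call begins. camera_params takes no time and is no camera call.
- finish_job(): hands the job in; it is judged then, once.
The state is a dict: "clock": time; "joint_positions": joint angles; "dq": joint speeds; "effort": joint torques, N m; "tcp_pos": TCP position; "eef_rot": TCP orientation; "wrist_force": force on the tool from outside, world axes, zero at the start; "wrist_torque": the same for the moment, N m; "grip_width": finger opening in mm; "finger_force": force on a finger pad.
Only numpy, scipy, OpenCV 4.12 (cv2) and the standard library are available. Lean on these libraries where they do the work, as an engineer would, in place of code of your own. Each camera call takes 0.05 s, during which the arm holds its last target. There are 200 camera calls.

## Working session

There is one attempt and no reset: what is moved stays moved. The work goes in short steps, Python scripts to look and compute and a tool call to move; the robot and the scene stay as the last step left them, time stands still between calls to the robot, and variables do not carry over. Pictures are saved under pics/ and viewed, at most 10 in all, crops included, and the job is handed in when it is done.

Besides the shell and the picture viewer there is one more tool, called after "Call:" as name(argument=value, ...) on one line, values as JSON. drive_tool: Moves the arm, as the interface text tells. Its arguments: {"type":"object","properties":{"series":{"type":"array"}},"required":["series"]}

```bash
mkdir -p pics; ls
python3 - <<'E'
from station import status, cams
import cv2,numpy as np
s=status.sense();print({k:np.round(v,3).tolist() for k,v in s.items()})
for n in("scene","top"):
    im,d=cams.get_image(n);cv2.imwrite(f"pics/{n}0.png",im[:,:,::-1]);np.savez(f"{n}0.npz",im=im,d=d)
    print(n,cams.camera_params(n),(d>0).mean())
E
```

```text
pics
{'clock': 0.0, 'joint_positions': [1.15, 0.537, -0.004, 1.539, 0.003, 1.067, -0.071], 'dq': [-0.001, 0.001, 0.001, 0.0, -0.001, -0.001, 0.001], 'effort': [-0.0, -57.098, 0.991, -25.16, -0.056, 0.018, 0.0], 'tcp_pos': [225.702, -609.208, 403.83], 'eef_rot': [[0.938, 0.347, -0.001], [0.347, -0.938, 0.002], [-0.0, -0.002, -1.0]], 'wrist_force': [-0.129, 0.124, 0.425], 'wrist_torque': [-0.001, 0.026, 0.007], 'finger_force': 0.0, 'grip_width': 87.753}
scene {'fx': 608.6696084802114, 'fy': 608.6696084802114, 'cx': 324.3258710398298, 'cy': 230.60732681252225, 'k1': -0.03469189146955512, 'eye': array([ 86.12021764, 101.24872736, 696.12440639]), 'rotation': array([[-0.52702812, -0.6010226 ,  0.60084374],
       [-0.84972382,  0.38474431, -0.36047363],
       [-0.01451841, -0.70053098, -0.71347429]])} 0.9958951822916666
top {'fx': 532.4048264332944, 'fy': 532.4048264332944, 'cx': 312.0694447609663, 'cy': 241.4942060166734, 'k1': -0.03999255759109616, 'eye': array([ 467.3955616 , -201.4270538 ,  938.51683348]), 'rotation': array([[ 0.00916323, -0.98697667,  0.16060228],
       [-0.99934322, -0.01466983, -0.03313506],
       [ 0.03505954, -0.16019318, -0.98646286]])} 0.996015625
```

View pics/scene0.png

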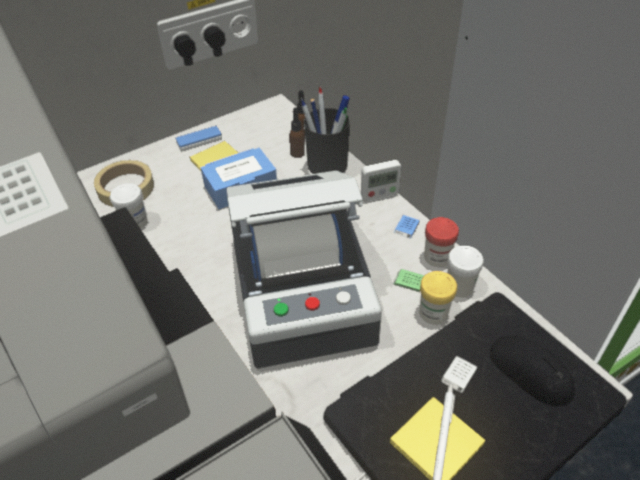

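View pics/top0.png

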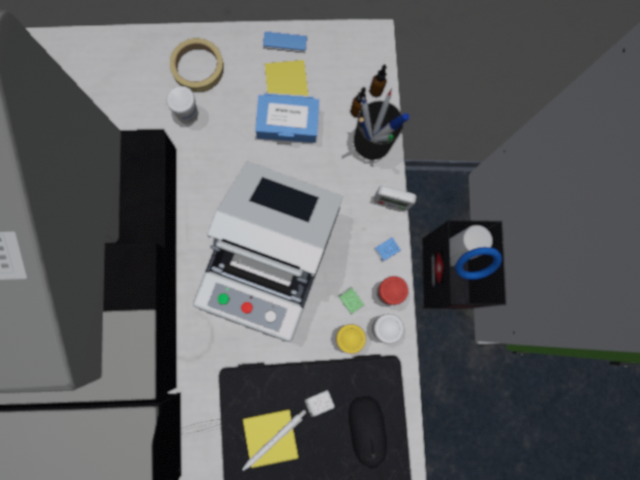

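The printer is mid-picture with its cover open. Keys in the scene view: green (281,309), red (312,303), white (343,297). In the top view: green (223,299), red (247,308), white (270,316). A tall analyser stands to the left, and pots and cassettes to the right.

```bash
cat > h.py <<'E'
import numpy as np,cv2
from station import status,cams
def ray(n,uv):
    p=cams.camera_params(n);K=np.array([[p['fx'],0,p['cx']],[0,p['fy'],p['cy']],[0,0,1]])
    s=cv2.undistortPoints(np.array(uv,float).reshape(-1,1,2),K,np.array([p['k1'],0,0,0,0]))[:,0]
    return p['eye'],np.c_[s,np.ones(len(s))]@p['rotation'].T   # dirs with unit optical depth
def tri(uv1,uv2):
    (e1,d1),(e2,d2)=ray("scene",[uv1]),ray("top",[uv2]);d1,d2=d1[0],d2[0]
    t=np.linalg.lstsq(np.c_[d1,-d2],e2-e1,rcond=None)[0];a,b=e1+t[0]*d1,e2+t[1]*d2
    return (a+b)/2,np.linalg.norm(a-b)
def cloud(n,d):
    v,u=np.mgrid[0:480,0:640];e,r=ray(n,np.c_[u.ravel(),v.ravel()])
    return (e+r*d.reshape(-1,1)).reshape(480,640,3)
def blob(im,kind,near):
    h=cv2.cvtColor(im,cv2.COLOR_RGB2HSV);H,S,V=cv2.split(h)
    m={'g':(H>45)&(H<85)&(S>120),'r':((H<8)|(H>172))&(S>130)}[kind].astype(np.uint8)
    n,_,st,c=cv2.connectedComponentsWithStats(m);i=[k for k in range(1,n) if st[k,4]>20]
    return min((c[k] for k in i),key=lambda q:np.hypot(*(q-near)))
E
python3 - <<'E'
from h import *
S=np.load('scene0.npz');T=np.load('top0.npz')
k={}
for c,a,b in(('g',(281,309),(223,299)),('r',(312,303),(247,308))):
    p,q=blob(S['im'],c,a),blob(T['im'],c,b);k[c],e=tri(p,q);print(c,p,q,k[c].round(1),round(e,1))
w,e=tri((343.5,297.5),(270.5,316.5));print('w',w.round(1),e)
yv=(k['g']-w);yaw=np.arctan2(-yv[0],yv[1]);print('yaw',yaw,np.arctan2(*( (k['g']-k['r'])[[0,1]]*[-1,1])),np.linalg.norm(yv))
cs,ct=cloud('scene',S['d']),cloud('top',T['d'])
R=np.array([[np.cos(yaw),-np.sin(yaw)],[np.sin(yaw),np.cos(yaw)]])
for n,c in(('s',cs),('t',ct)):
    print(n,'ledge depth pts', c[309,281].round(1) if n=='s' else c[299,223].round(1))
    P=c.reshape(-1,3);L=np.c_[(P[:,:2]-k['r'][:2])@R,P[:,2]]  # local, origin red key
    for x in range(-60,240,10):
        m=(abs(L[:,0]-x)<5)&(abs(L[:,1]-30)<30)&(L[:,2]>30)
        if m.sum()>5: print(x,m.sum(),np.percentile(L[m,2],[5,50,95]).round(0),end=' | ')
    print()
# height map
P=ct.reshape(-1,3);P=np.r_[P,cs.reshape(-1,3)]
for x in range(300,1000,50):
    print(x,[int(np.percentile(q,95)) if len(q:=P[(abs(P[:,0]-x)<25)&(abs(P[:,1]-y)<25),2])>5 else None for y in range(200,-500,-50)])
E
```

```text
g [280.59090909 308.53787879] [222.89010989 298.46153846] [512.6 -89.   86.8] 0.7
r [311.98571429 302.95714286] [246.44827586 307.24137931] [ 499.2 -126.7   86.6] 0.7
w [ 485.1 -164.9   86.6] 0.9373529269530256
yaw -0.3467893029833239 -0.34159911337545223 80.7697372540531
s ledge depth pts [510.2 -88.1  89.2]
-30 1232 [33. 59. 81.] | -20 356 [81. 83. 85.] | -10 367 [82. 84. 90.] | 0 323 [82. 85. 91.] | 10 232 [82. 84. 88.] | 20 276 [82. 84. 85.] | 30 160 [81. 83. 84.] | 40 293 [74. 86. 90.] | 50 209 [87. 90. 91.] | 60 139 [ 80.  82. 181.] | 70 682 [ 80. 177. 183.] | 80 470 [ 70.  83. 181.] | 90 824 [ 70.  89. 181.] | 100 714 [ 90.  98. 182.] | 110 585 [ 98. 103. 183.] | 120 331 [101. 104. 181.] | 130 232 [102. 104. 174.] | 140 94 [100. 105. 168.] | 150 66 [156. 159. 161.] | 160 42 [149. 152. 155.] | 170 44 [142. 145. 148.] | 180 37 [135. 138. 141.] | 190 38 [128. 132. 134.] | 200 24 [ 35. 125. 127.] | 210 37 [113. 116. 119.] | 220 6 [111. 111. 112.] | 
t ledge depth pts [511.5 -89.6  87.7]
-30 89 [60. 82. 85.] | -20 238 [82. 85. 87.] | -10 241 [83. 85. 90.] | 0 235 [83. 87. 92.] | 10
[... 782 characters left out ...]
 304, 155, 2, 62, 84, 938, 56, 67, 66, 61, None]
500 [None, 351, 351, 329, 154, 84, 89, 90, 86, 2, 7, 66, 65, None]
550 [None, 378, 381, 341, 150, 85, 93, 183, 183, 182, 5, 66, 66, None]
600 [None, None, 412, 151, 150, 82, 183, 183, 183, 183, 2, 7, 6, None]
650 [None, None, 437, 98, 97, 2, 182, 174, 164, 152, 2, 2, 2, None]
700 [None, None, 451, 98, 97, 2, 147, 143, 133, 122, 3, 67, 68, None]
750 [None, None, 456, 98, 97, 2, 2, 111, 3, 3, 3, 121, 2, None]
800 [None, None, 408, 98, 95, 2, 2, 44, 45, 44, 132, 128, 132, None]
850 [None, 2, 2, 3, 66, 2, 2, 46, 46, 45, 109, 127, 95, None]
900 [2, 2, 2, 4, 64, 24, 2, 43, 43, 3, 2, 95, 2, None]
950 [2, 2, 2, 25, 25, 25, 2, 12, 12, 2, 2, 2, 2, None]
```

Run:
```python
from h import *
S=np.load('scene0.npz');T=np.load('top0.npz')
red=np.array([499.2,-126.7]);yaw=-.346
ex=np.array([np.cos(yaw),np.sin(yaw)]);ey=np.array([-ex[1],ex[0]])
P=[]
for n,D in(('scene',S),('top',T)):
    c=cloud(n,D['d']);c[D['d']==0]=np.nan;P.append(c.reshape(-1,3));q=P[-1];x=(q[:,:2]-red)@ex;y=(q[:,:2]-red)@ey;z=q[:,2]
    m=(x>125)&(x<205)&(abs(y)<75)&(z>115+(205-x)*.6-15)&(z<200)
    for _ in range(4):
        A=np.c_[x[m],y[m],np.ones(m.sum())];f=np.linalg.lstsq(A,z[m],rcond=None)[0];r=abs(np.c_[x,y,np.ones(len(x))]@f-z);m=(x>125)&(x<205)&(abs(y)<75)&(r<4)
    th=np.arctan(-f[0]);s=lambda X:0
    Z=f@[160,0,1];s_=(Z-85-35*np.cos(th))/np.sin(th);hx=160+s_*np.cos(th)-35*np.sin(th)
    print(n,m.sum(),f,'theta',th,'hinge local x',hx)
    yy=y[(x>125)&(x<205)&(r<4)];print(np.nanpercentile(yy,[1,99]))
P=np.concatenate(P)
for x in range(50,900,75):
    print(x,[int(np.percentile(q,95)) if len(q:=P[(abs(P[:,0]-x)<37)&(abs(P[:,1]-y)<37),2])>5 else None for y in range(-325,-1000,-75)])
m=(P[:,2]>200)&(P[:,1]<60)&(P[:,0]>250)&(P[:,0]<800)
print('analyser right edge y by x (z>200):',[(x,int(np.nanmin(q))) for x in range(300,800,50) if len(q:=P[m&(P[:,1]>-60)&(abs(P[:,0]-x)<25),1])])
```

```text
scene 830 [-6.88754594e-01 -3.13586044e-03  2.61785905e+02] theta 0.6031387731537157 hinge local x 194.97139784964142
[-78.76726014  82.43401825]
top 4310 [-6.91179814e-01 -4.23001261e-03  2.63446855e+02] theta 0.604781815533489 hinge local x 196.6206004326348
[-81.17405143 280.09693376]
50 [None, None, None, None, -916, -917, -917, -916, -917]
125 [None, None, None, None, -917, -917, -916, -917, -916]
200 [29, 28, None, None, -917, -917, -916, -916, -917]
275 [64, 29, None, None, -916, -917, -918, -918, -919]
350 [57, 29, None, None, -917, -916, -917, -917, -918]
425 [65, 63, None, None, -915, -917, -917, -65, -419]
500 [66, 66, None, None, -917, -917, -917, -27, None]
575 [34, 65, None, None, -603, -590, -597, 110, None]
650 [2, 62, None, None, -604, -525, -529, 210, None]
725 [65, 68, None, None, -605, -533, -523, 183, None]
800 [129, 132, None, None, -612, -591, -587, 151, None]
875 [100, 89, None, None, -917, -917, -916, 120, None]
analyser right edge y by x (z>200): []
```

Call:
drive_tool(series=[0.0344, -0.019, 0, 0, 0, 0, -1, 0.0344, -0.019, 0, 0, 0, 0, -1, 0.0344, -0.019, 0, 0, 0, 0, -1, 0.0344, -0.019, 0, 0, 0, 0, -1, 0.0344, -0.019, 0, 0, 0, 0, -1, 0.0344, -0.019, 0, 0, 0, 0, -1, 0.0344, -0.019, 0, 0, 0, 0, -1, 0.0344, -0.019, 0, 0, 0, 0, -1])

```text
clock: 1.1
tcp_pos: [431.7, -370.2, 404.4]
eef_rot: [[0.938, 0.347, -0.001], [0.347, -0.938, 0.0], [-0.0, -0.001, -1.0]]
wrist_force: [-0.1, 0.0, 0.6]
grip_width: 10.6
finger_force: 0.0
```

Call:
drive_tool(series=[0.0344, -0.019, 0, 0, 0, 0, -1, 0.0344, -0.019, 0, 0, 0, 0, -1, 0.0344, -0.019, 0, 0, 0, 0, -1, 0.0344, -0.019, 0, 0, 0, 0, -1, 0.0344, -0.019, 0, 0, 0, 0, -1, 0.0344, -0.019, 0, 0, 0, 0, -1, 0.0344, -0.019, 0, 0, 0, 0, -1, 0.0344, -0.019, 0, 0, 0, 0, -1])

```text
clock: 2.1
tcp_pos: [636.9, -132.2, 404.2]
eef_rot: [[0.938, 0.347, -0.001], [0.347, -0.938, 0.0], [-0.001, -0.0, -1.0]]
wrist_force: [0.2, -0.7, 0.6]
grip_width: 0.6
finger_force: 0.0
```

Call:
drive_tool(series=[0, 0, 0, 0, 0, -10, -1, 0, 0, 0, 0, 0, -10, -1, 0, 0, 0, 0, 0, -10, -1, 0, 0, 0, 0, 0, -10, -1, 0, 0, 0, 0, 0, -10, -1, 0, 0, 0, 0, 0, 0, -1, 0, 0, 0, 0, 0, 0, -1, 0, 0, 0, 0, 0, 0, -1])

```text
clock: 3.1
tcp_pos: [636.3, -133.1, 404.6]
eef_rot: [[0.338, 0.941, -0.0], [0.941, -0.338, -0.0], [-0.0, -0.0, -1.0]]
wrist_force: [-0.1, -0.8, -0.0]
grip_width: 0.5
finger_force: 0.0
```

Call:
drive_tool(series=[0, 0, 0.008, 0, 0, 0, -1, 0, 0, 0.008, 0, 0, 0, -1, 0, 0, 0.008, 0, 0, 0, -1, 0, 0, 0.008, 0, 0, 0, -1, 0, 0, 0.004, 0, 0, 0, -1, 0, 0, 0.002, 0, 0, 0, -1, 0, 0, 0, 0, 0, 0, -1, 0, 0, 0, 0, 0, 0, -1])

```text
clock: 4.1
tcp_pos: [636.4, -133.2, 367.0]
eef_rot: [[0.337, 0.942, 0.001], [0.942, -0.337, -0.0], [0.0, 0.001, -1.0]]
wrist_force: [0.5, 0.5, 0.2]
grip_width: 0.4
finger_force: 0.0
```

Run:
```python
from h import *
im,d=cams.get_image("scene");cv2.imwrite("pics/s1.png",im[:,:,::-1])
```

```text
(no output)
```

View pics/s1.png

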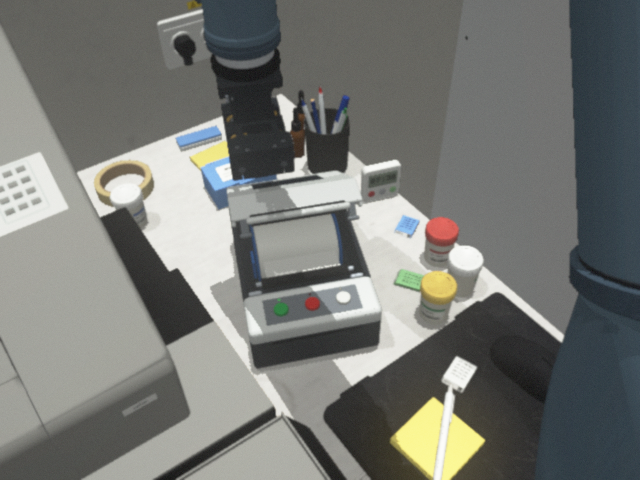

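The gripper hovers over the left half of the open cover, with its tips hidden behind the lip near (265,180). Nothing is touched. I'll shift 10 mm rearward and come down to contact.

Call:
drive_tool(series=[0, 0.005, 0, 0, 0, 0, -1, 0, 0.005, 0, 0, 0, 0, -1, 0, 0, 0.005, 0, 0, 0, -1, 0, 0, 0.005, 0, 0, 0, -1, 0, 0, 0.005, 0, 0, 0, -1, 0, 0, 0.003, 0, 0, 0, -1, 0, 0, 0, 0, 0, 0, -1, 0, 0, 0, 0, 0, 0, -1])

```text
clock: 5.15
tcp_pos: [645.8, -136.6, 348.9]
eef_rot: [[0.337, 0.942, 0.0], [0.942, -0.337, -0.0], [0.0, 0.0, -1.0]]
wrist_force: [-0.0, -0.4, 0.2]
grip_width: 0.5
finger_force: 0.0
```

Call:
drive_tool(series=[0, 0, 0.0015, 0, 0, 0, -1, 0, 0, 0.0015, 0, 0, 0, -1, 0, 0, 0.0015, 0, 0, 0, -1, 0, 0, 0.0015, 0, 0, 0, -1, 0, 0, 0.0015, 0, 0, 0, -1, 0, 0, 0.0015, 0, 0, 0, -1, 0, -0.001, 0.001, 0, 0, 0, -1, 0, -0.001, 0.001, 0, 0, 0, -1])

```text
clock: 6.15
tcp_pos: [643.8, -135.9, 337.7]
eef_rot: [[0.337, 0.942, 0.0], [0.942, -0.337, -0.0], [0.0, 0.0, -1.0]]
wrist_force: [0.2, 0.3, 0.4]
grip_width: 0.7
finger_force: 0.4
```

Call:
drive_tool(series=[0, -0.0035, 0.0035, 0, 0, 0, -1, 0, -0.0035, 0.0035, 0, 0, 0, -1, 0, -0.0035, 0.0035, 0, 0, 0, -1, 0, -0.003, 0.0035, 0, 0, 0, -1, 0, -0.003, 0.0035, 0, 0, 0, -1, 0, -0.003, 0.0035, 0, 0, 0, -1, 0, -0.0025, 0.0035, 0, 0, 0, -1, 0, -0.0025, 0.0035, 0, 0, 0, -1])

```text
clock: 7.15
tcp_pos: [620.6, -127.6, 309.4]
eef_rot: [[0.337, 0.942, -0.0], [0.942, -0.337, -0.0], [-0.0, -0.0, -1.0]]
wrist_force: [-0.2, 0.4, 0.7]
grip_width: 0.4
finger_force: 0.2
```

Run:
```python
from h import *
im,d=cams.get_image("scene");cv2.imwrite("pics/s2.png",im[100:400,150:450,::-1].repeat(2,0).repeat(2,1))
print(status.sense()['wrist_force'])
```

```text
[-0.35670763  1.44559262 -1.01382569]
```

View pics/s2.png

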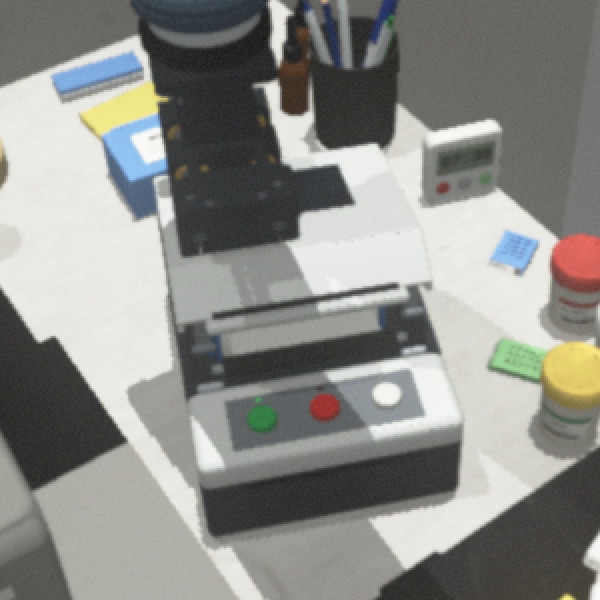

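The cover is half shut under the fingertips, with its lip at about crop (310,305). Carry on along the arc.

Call:
drive_tool(series=[0, -0.002, 0.003, 0, 0, 0, -1, 0, -0.002, 0.003, 0, 0, 0, -1, 0, -0.002, 0.003, 0, 0, 0, -1, 0, -0.0015, 0.003, 0, 0, 0, -1, 0, -0.001, 0.003, 0, 0, 0, -1, 0, -0.001, 0.002, 0, 0, 0, -1, 0, -0.0005, 0.002, 0, 0, 0, -1, 0, 0, 0.001, 0, 0, 0, -1])

```text
clock: 8.2
tcp_pos: [611.6, -124.2, 291.5]
eef_rot: [[0.337, 0.942, 0.0], [0.942, -0.337, -0.001], [-0.0, 0.0, -1.0]]
wrist_force: [-7.4, 0.1, 19.1]
grip_width: 0.7
finger_force: 9.7
```

Call:
drive_tool(series=[0, 0, 0.0005, 0, 0, 0, -1, 0, 0, 0.0005, 0, 0, 0, -1, 0, 0, 0.0005, 0, 0, 0, -1, 0, 0, 0.0005, 0, 0, 0, -1, 0, 0, 0.0005, 0, 0, 0, -1, 0, 0, 0.0005, 0, 0, 0, -1, 0, 0, 0, 0, 0, 0, -1, 0, 0, 0, 0, 0, 0, -1])

```text
clock: 9.2
tcp_pos: [611.3, -124.2, 286.7]
eef_rot: [[0.337, 0.942, -0.0], [0.942, -0.337, 0.0], [0.0, -0.0, -1.0]]
wrist_force: [-2.5, 0.6, 4.4]
grip_width: 0.2
finger_force: 1.9
```

Call:
drive_tool(series=[0, 0, -0.001, 0, 0, 0, -1, 0, 0, -0.002, 0, 0, 0, -1, 0, 0, -0.006, 0, 0, 0, -1, 0, 0, -0.01, 0, 0, 0, -1, 0, 0, -0.01, 0, 0, 0, -1, 0, 0, -0.01, 0, 0, 0, -1, 0, 0, 0, 0, 0, 0, -1, 0, 0, 0, 0, 0, 0, -1])

```text
clock: 10.2
tcp_pos: [611.2, -124.3, 325.6]
eef_rot: [[0.337, 0.942, -0.0], [0.942, -0.337, -0.0], [-0.0, -0.0, -1.0]]
wrist_force: [-0.6, -0.3, 0.0]
grip_width: 0.6
finger_force: 0.0
```

Run:
```python
from h import *
red=np.array([499.2,-126.7]);yaw=-.346
ex=np.array([np.cos(yaw),np.sin(yaw)]);ey=np.array([-ex[1],ex[0]])
for n in("scene","top"):
    im,d=cams.get_image(n);cv2.imwrite(f"pics/{n}3.png",im[:,:,::-1]);c=cloud(n,d);q=c[d>0]
    x=(q[:,:2]-red)@ex;y=(q[:,:2]-red)@ey;z=q[:,2]
    m=(x>80)&(x<180)&(y>-75)&(y<-35)&(z>105)&(z<150)
    f=np.linalg.lstsq(np.c_[x[m],np.ones(m.sum())],z[m],rcond=None)[0];print(n,m.sum(),'theta',-np.arctan(f[0]),'z@88',f@[88,1],'lip z by x',[(X,np.median(z[(abs(x-X)<3)&(y>-75)&(y<-35)]).round(1)) for X in range(30,90,8)])
    print(blob(im,'g',(281,309) if n=='scene' else (223,299)))
```

```text
scene 1436 theta -0.0003651161694584955 z@88 119.61908702893287 lip z by x [(30, np.float64(82.7)), (38, np.float64(92.4)), (46, np.float64(96.0)), (54, np.float64(102.5)), (62, np.float64(110.0)), (70, np.float64(116.6)), (78, np.float64(119.6)), (86, np.float64(119.5))]
[280.60629921 308.76377953]
top 1618 theta 9.09246542443233e-05 z@88 120.9454160706118 lip z by x [(30, np.float64(87.8)), (38, np.float64(95.7)), (46, np.float64(97.7)), (54, np.float64(103.9)), (62, np.float64(110.9)), (70, np.float64(118.1)), (78, np.float64(121.1)), (86, np.float64(121.1))]
[581.22137405 353.03816794]
```

View pics/scene3.png

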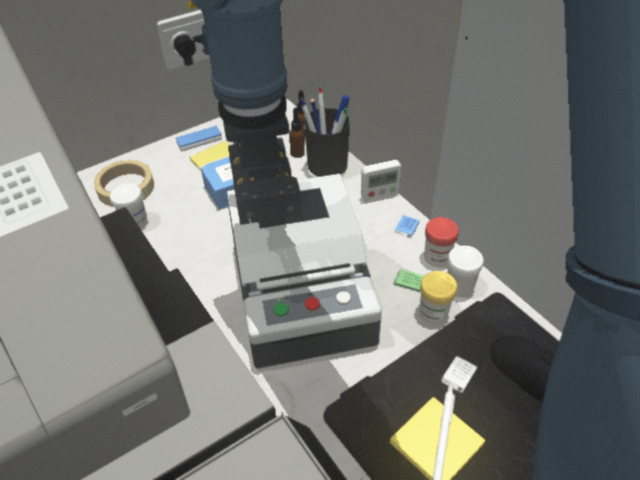

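The cover is flat and latched (angle 0.000 in both views) with the fingers clear. The green key is still at (281,309). Next I move 105 mm forward and down to just above it.

Call:
drive_tool(series=[0, -0.02, 0, 0, 0, 0, -1, 0, -0.02, 0, 0, 0, 0, -1, 0, -0.02, 0, 0, 0, 0, -1, 0, -0.02, 0, 0, 0, 0, -1, 0, -0.015, 0, 0, 0, 0, -1, 0, -0.01, 0, 0, 0, 0, -1, 0, 0, 0, 0, 0, 0, -1, 0, 0, 0, 0, 0, 0, -1])

```text
clock: 11.3
tcp_pos: [513.0, -89.1, 325.8]
eef_rot: [[0.337, 0.942, 0.001], [0.942, -0.337, -0.0], [0.0, 0.001, -1.0]]
wrist_force: [0.8, -0.1, 0.3]
grip_width: 0.3
finger_force: 0.0
```

Call:
drive_tool(series=[0, 0, 0.012, 0, 0, 0, -1, 0, 0, 0.012, 0, 0, 0, -1, 0, 0, 0.012, 0, 0, 0, -1, 0, 0, 0.012, 0, 0, 0, -1, 0, 0, 0.006, 0, 0, 0, -1, 0, 0, 0.004, 0, 0, 0, -1, 0, 0, 0, 0, 0, 0, -1, 0, 0, 0, 0, 0, 0, -1])

```text
clock: 12.3
tcp_pos: [512.7, -89.0, 268.0]
eef_rot: [[0.337, 0.942, 0.001], [0.942, -0.337, -0.0], [0.0, 0.001, -1.0]]
wrist_force: [0.6, -0.2, 0.7]
grip_width: 0.6
finger_force: 0.0
```

Run:
```python
from h import *
im,d=cams.get_image("scene");cv2.imwrite("pics/s4.png",im[180:380,180:440,::-1].repeat(3,0).repeat(3,1))
s=status.sense();print(s['tcp_pos'],s['wrist_force'])
```

```text
[512.63854437 -88.97495531 268.05745713] [-0.11655443 -0.26446324 -0.16993219]
```

View pics/s4.png

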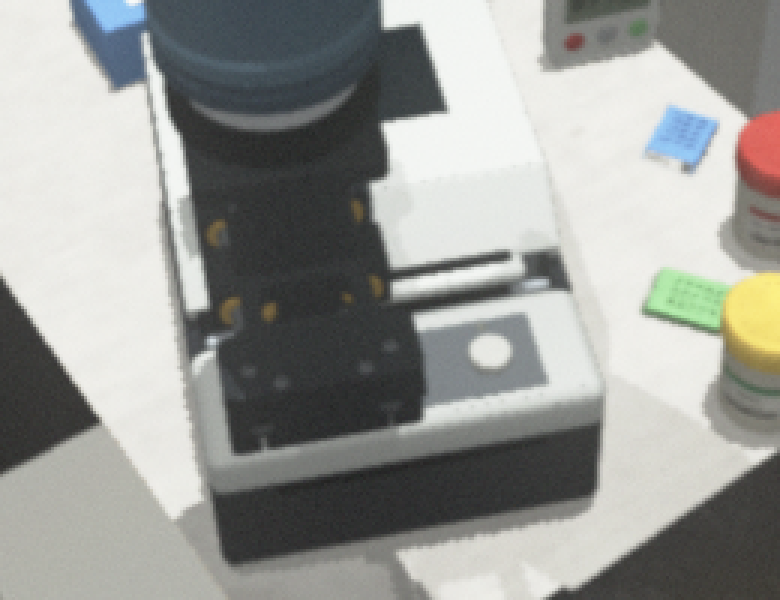

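The gripper's body hides the green key and the tips, the white key shows at crop (490,350), and the measured pose is over the key. Now I press in small steps.

Call:
drive_tool(series=[0, 0, 0.003, 0, 0, 0, -1, 0, 0, 0.003, 0, 0, 0, -1, 0, 0, 0.002, 0, 0, 0, -1, 0, 0, 0.001, 0, 0, 0, -1, 0, 0, 0.001, 0, 0, 0, -1, 0, 0, 0.001, 0, 0, 0, -1, 0, 0, 0.001, 0, 0, 0, -1, 0, 0, 0, 0, 0, 0, -1])

```text
clock: 13.35
tcp_pos: [512.5, -88.9, 255.7]
eef_rot: [[0.337, 0.942, -0.0], [0.942, -0.337, -0.0], [-0.0, 0.0, -1.0]]
wrist_force: [-0.8, 0.3, 1.2]
grip_width: 0.2
finger_force: 0.6
```

Call:
drive_tool(series=[0, 0, 0.0005, 0, 0, 0, -1, 0, 0, 0.0005, 0, 0, 0, -1, 0, 0, 0.0005, 0, 0, 0, -1, 0, 0, 0.0005, 0, 0, 0, -1, 0, 0, 0, 0, 0, 0, -1, 0, 0, 0, 0, 0, 0, -1, 0, 0, 0, 0, 0, 0, -1, 0, 0, 0, 0, 0, 0, -1])

```text
clock: 14.35
tcp_pos: [512.5, -89.0, 253.7]
eef_rot: [[0.337, 0.942, 0.0], [0.942, -0.337, -0.0], [-0.0, 0.0, -1.0]]
wrist_force: [-0.9, 0.3, 1.8]
grip_width: 0.8
finger_force: 1.3
```

Call:
drive_tool(series=[0, 0, 0.0005, 0, 0, 0, -1, 0, 0, 0, 0, 0, 0, -1, 0, 0, 0.0005, 0, 0, 0, -1, 0, 0, 0, 0, 0, 0, -1, 0, 0, 0.0005, 0, 0, 0, -1, 0, 0, 0, 0, 0, 0, -1, 0, 0, 0, 0, 0, 0, -1, 0, 0, 0, 0, 0, 0, -1])

```text
clock: 15.35
tcp_pos: [512.5, -89.0, 252.4]
eef_rot: [[0.337, 0.942, 0.0], [0.942, -0.337, -0.0], [-0.0, 0.0, -1.0]]
wrist_force: [-1.7, 0.8, 5.9]
grip_width: 0.7
finger_force: 2.9
```

5.9 N, with the tip at about 86.4 mm, means the key is fully down. Releasing it and rising clear.

Call:
drive_tool(series=[0, 0, -0.001, 0, 0, 0, -1, 0, 0, -0.002, 0, 0, 0, -1, 0, 0, -0.004, 0, 0, 0, -1, 0, 0, -0.01, 0, 0, 0, -1, 0, 0, -0.02, 0, 0, 0, -1, 0, 0, -0.02, 0, 0, 0, -1, 0, 0, -0.02, 0, 0, 0, -1, 0, 0, -0.02, 0, 0, 0, -1])

```text
clock: 16.35
tcp_pos: [512.3, -88.9, 350.3]
eef_rot: [[0.337, 0.942, 0.0], [0.942, -0.337, -0.0], [-0.0, 0.0, -1.0]]
wrist_force: [0.1, -1.0, 1.0]
grip_width: 0.3
finger_force: 0.0
```

Call:
drive_tool(series=[0, 0.025, 0, 0, 0, 0, -1, 0, 0.025, 0, 0, 0, 0, -1, 0, 0.025, 0, 0, 0, 0, -1, 0, 0.025, 0, 0, 0, 0, -1, 0, 0.02, 0, 0, 0, 0, -1, 0, 0.01, 0, 0, 0, 0, -1, 0, 0, 0, 0, 0, 0, -1, 0, 0, 0, 0, 0, 0, -1])

```text
clock: 17.35
tcp_pos: [634.3, -132.4, 349.3]
eef_rot: [[0.336, 0.942, -0.001], [0.942, -0.336, 0.0], [-0.0, -0.001, -1.0]]
wrist_force: [-1.7, 0.9, -0.2]
grip_width: 0.4
finger_force: 0.0
```

Run:
```python
from h import *
red=np.array([499.2,-126.7]);yaw=-.346
ex=np.array([np.cos(yaw),np.sin(yaw)]);ey=np.array([-ex[1],ex[0]])
im,d=cams.get_image("scene");cv2.imwrite("pics/s5.png",im[:,:,::-1]);q=cloud("scene",d)[d>0]
x=(q[:,:2]-red)@ex;y=(q[:,:2]-red)@ey;z=q[:,2];m=(x>80)&(x<130)&(y>-75)&(y<-35)&(z>105)&(z<150)
print('cover z',np.median(z[m]),[(Y,np.median(z[np.hypot(x,y-Y)<6]).round(1)) for Y in(-40,0,40)],blob(im,'g',(281,309)),blob(im,'r',(312,303)))
s=status.sense();print(s['clock'],s['tcp_pos'],s['wrist_force'])
```

```text
cover z 119.6483142243818 [(-40, np.float64(89.4)), (0, np.float64(89.2)), (40, np.float64(89.3))] [280.57480315 308.69291339] [312.         303.08633094]
17.4 [ 634.31069767 -132.41527799  349.29277479] [ 0.01238468 -0.5312478   0.65013472]
```

View pics/s5.png

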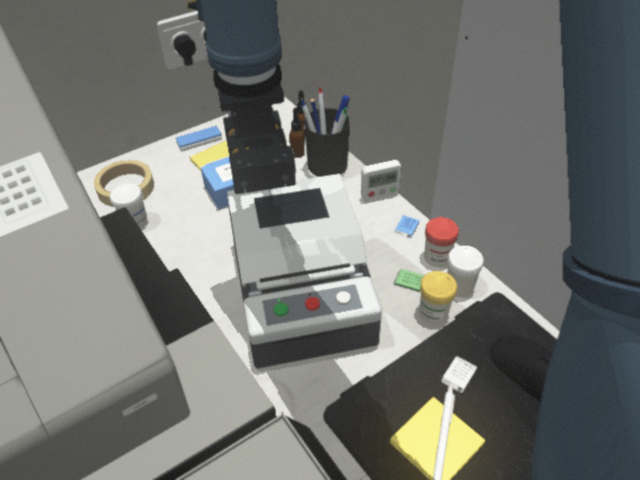

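The cover is shut at 120 mm, all three keys are up at (281,309), (312,303) and (343,297), and the loose things haven't moved. The arm is clear, so I'm handing in.

```bash
python3 -c "
from station import finish_job
print(finish_job())"
```

```text
the job is handed in; nothing more can be done
None
```

The cover is latched shut and the green feed key was pressed fully and came back up; nothing else was touched, and I handed the job in at about 17 s, though the push on the cover briefly read about 19 N at the wrist just before it latched.

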